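# Seat the square jar in the corner of the sloping drawer shelf

### The arm

A 7-joint arm with a two-finger parallel gripper is mounted at the origin on the work surface. World frame = base frame: x ahead of the robot, y to its left, z up, the work surface at z = 0. Lengths are in m, angles in rad, forces in N, time in s.
With the tool pointing down it reaches from about 0.35 to 0.775 m from the base axis. Payload 3.1 kg.
Tool frame: the origin (TCP) lies midway between the tips of the shut fingers; the grasp point (between the pads) lies 19 mm behind it; z points along the fingers, y is the direction in which the jaws open and shut (so a half turn about z gives the same grasp; the last joint's range is limited). The gripper opens to 85 mm and grips with 20 to 120 N. Pads are 22 mm wide; open, the fingers measure 114 mm over their backs; the gripper's body (76 mm by 85 mm) begins 54 mm behind the grasp point. The pads swing forward as they close: fully open they stand 13 mm farther back than shut.
Start: joints at [1.287, 0.311, 0.014, 1.512, -0.004, 1.319, -0.027], TCP at [0.132, -0.534, 0.231] pointing down, gripper open.
Joint ranges: [-2.7, 2.7], [-0.3, 1.91], [-1.27, 1.3], [0.12, 2.57], [-1.44, 4.58], [0.2, 2.03], [-3.05, 3.05]. Speed limits (rad/s): [2.79, 2.79, 3.14, 3.14, 3.14, 3.14, 3.14].

### API

Orientations are given as a unit quaternion [x, y, z, w].
In Python, from bench import ctrl, capture, camera_params gives the robot as it stands. The module is installed in compiled form; this text tells all that it offers.
- The arm moves only by the tool apply_moves, never from a script. Its argument "increments" is a list of rows, each a list of 6 numbers: the shift along the tool's x, y, z in m, then the turn, a rotation vector about the tool's x, y, z in degrees. In form: [[dx, dy, dz, ax, ay, az], ...]. A call has 1 to 5 rows; each row shifts and turns the commanded pose from where the row before left it, along the tool's axes as they then stand; what a row does not reach is not made up. A row lasts 1/8 s, in which the tool goes at most 62.5 mm and 10.7 degrees, less where a joint would pass 70% of its speed; a pose out of reach is approached as far as the arm can. A call is refused whole if a number of a shift passes 0.0625 or a number of a turn 10.7, either way. A call with a gripper value outside its range is refused whole. "fingers" is the closure in counts, from 0 (fully open) to 255 (shut), set as the call begins (left out, the last holds). The fingers move at their own pace and stop on an object; "squeeze" is the grip in N (left out, the last holds). Time passes only in rows, so rows that do not move let the fingers close. It gives the time, the measured TCP pose, the force and the opening at its end, in the units of the state.
- ctrl.state(): the state, without advancing time (a new reading comes with each control period).
- capture(name): name is "scene" or "top" or "wrist"; returns (picture, depth): 384x512x3 uint8, red, green, blue; 384x512 float32, m along the optical axis (not along the pixel's ray), 0 where there is no reading.
- camera_params(name): a dict with "fx", "fy", "cx", "cy" (pixels), "R" (3x3) and "t" (3): a world point X has camera coordinates R X + t. Camera axes: x right, y down, z forward; pixel columns grow to the right and rows downward; lengths in m; the calibration is good to about 2 mm. A picture is of the moment at which its call begins: read the wrist's pose just before it. camera_params takes no time and is no camera call; for the wrist camera it gives the pose at the moment of the call.
- ctrl.sign_off(): hands the job in, once; it reports no verdict.
The state is a dict: "time": time; "q": joint angles; "qd": joint speeds; "joint_torque": joint torques, N m; "tcp_pos": TCP position; "tcp_rot": TCP orientation; "contact_force": force on the tool from outside, world axes, zero at the start; "ft_torque": the same for the moment, N m; "grip_width": finger opening in m.
Only numpy, scipy, OpenCV 4.12 (cv2) and the standard library are available. Lean on these libraries where they do the work, as an engineer would, in place of code of your own. Each camera call takes 0.05 s, during which the arm holds its last target.

### The job

In the open spice drawer, take the one square glass jar out of its pegged bay and set it gently and flat on the little sloping shelf, an inch or so short of the beech strip along the low edge and of the beech guide bar at its side, then let go so that it slides down by itself against that strip. Then, with the jar let go, push it sideways along it with the fingers until it is fully home in the corner, touching the guide bar, keep a light, steady push of about 7 newtons on it there for a second, and leave it. It is glass: never bang or press it hard, and leave the other jars, the cup and the herb stripper where they are.

Things in the scene. Friction and masses are not known exactly. Their poses are not given: they have to be found in the camera images.
- square_jar: The only square jar: squat clear glass body 60 x 60 mm in plan, 42 mm high, and on it a round black screw lid 50 mm across, 18 mm high (60 mm in all); 0.14 to 0.24 kg. Origin: centre of its underside; z up through the lid, x and y square to the glass sides. Stands in any one of the six bays. Grip the lid's sides, or push the glass low down. While held it may sit a millimetre or so off.
- deck: Sloping top of the small fixed shelf: smooth white plate, 150 mm square. Origin: the locating corner, on its upper surface where the inner faces of two beech strips (low and side) meet. x: up the slope, away from the low strip; y: away from the side strip; z: square to the plate, upward. Corner 26 mm above the table. It falls 20 degrees to -x (roughly towards the robot) and 9 to -y. Springs under it give 1 mm per 4 N (4 mm at most), only along z.
- low_strip (a point): Middle of the low beech strip's inner face, on the plate (x = 0, y = 75 mm of deck, axes as there); 10 mm thick, 18 mm above the plate, the whole low edge long. Let go on the plate, the jar slides down in x, drifting a little to -y, and rests on this strip, commonly short of the guide bar. A slide of up to 60 mm is soft enough. Jar friction on plate and strips: 0.21 to 0.29.
- corner_mid (a point): A point on the plate at x = 30, y = 44 mm of deck, axes as there. The square jar fully home, its sides flat on low strip and guide bar, has its origin here to within 6 mm either way in y, as the guide bar is set; any of its sides may face the bar. The right light push is 5 to 8.5 N on the bar (about 7 N at the fingers; friction takes up to 1 N). Over 25 N damages the glass.
- stop: Beech side strip along the plate's y = 0 edge, 10 mm thick; origin and axes as deck. It carries the guide bar, a beech bar 8 mm thick, 18 mm high, 146 mm long, parallel to it, clamped with its back 0 to 12 mm off the strip. Where is not reported: its face lies somewhere at y = 8 to 20 mm, so feel for it. Felt gives only 1 mm per 25 N in y; a push will not shift the clamp.
- pegboard: Fixed white pegboard base 260 x 375 mm, 8 mm thick, origin at the centre of its underside. Six bays at x = -57.5 or 57.5 and y = -115, 0 or 115 mm, boxed in by beech pegs 12 mm thick, 24 mm above the board, half-way between neighbouring bays and around the outside. Jars and cup stand on it, one to a bay.
- cup: Small white porcelain measuring cup, 52 mm across and 42 mm high, handle to its +y, in a bay; origin at the centre of its underside. To be left alone.
- stripper: Stainless herb stripper, a flat plate 50 x 110 mm, 4 mm thick with a round bar at one end, lying on the drawer bottom near the drawer front, at the far side; origin at the centre of its underside. To be left alone.
- round_jar_a: A round squat glass jar, 50 mm across and 63 mm high with a black screw lid 44 mm across, standing in a bay; origin at the centre of its underside. To be left alone.
- round_jar_b: A round squat glass jar, 50 mm across and 63 mm high with a black screw lid 44 mm across, standing in a bay; origin at the centre of its underside. To be left alone.
- round_jar_c: A round squat glass jar, 50 mm across and 63 mm high with a black screw lid 44 mm across, standing in a bay; origin at the centre of its underside. To be left alone.
- round_jar_d: A round squat glass jar, 50 mm across and 63 mm high with a black screw lid 44 mm across, standing in a bay; origin at the centre of its underside. To be left alone.
Not all that is in view belongs to the job. There is more than one size of the part that bears deck; the job needs the larger.

How it is judged:
By the outcome, as a careful person would: the job done as asked, in the order asked, and still so for the second after the job is handed in, with the robot touching nothing.
It also fails if it takes over 58 s, if anything falls off the work surface, if the arm or the gripper's body presses on something with over 40 N, if the wrist force passes 120 N, or if a joint passes its speed limit or range.

## Working session

There is one attempt and no reset: what is moved stays moved. The work goes in short steps, Python scripts to look and compute and a tool call to move; the robot and the scene stay as the last step left them, time stands still between calls to the robot, and variables do not carry over. Pictures are saved under pics/ and viewed, and the job is handed in when it is done.

Besides the shell and the picture viewer there is one more tool, called after ">>>" as name(argument=value, ...), one argument or row to a line, values as JSON. apply_moves: Moves the arm, as the interface text tells. Its arguments: {"type":"object","properties":{"increments":{"type":"array","items":{"type":"array","items":{"type":"number"}}},"fingers":{"type":"number"},"squeeze":{"type":"number"}},"required":["increments"]}

```bash
mkdir -p pics
cat > h.py <<'E'
import numpy as np,cv2
from bench import ctrl,capture,camera_params
def snap(cam,name):
    p=camera_params(cam); im,d=capture(cam)
    cv2.imwrite(f'pics/{name}.png',cv2.cvtColor(im,cv2.COLOR_RGB2BGR)); np.savez(f'pics/{name}.npz',im=im,d=d,**{k:np.array(v) for k,v in p.items()})
    return im,d,p
def load(name): 
    z=np.load(f'pics/{name}.npz'); return z
def world(z):
    d=z['d'];v,u=np.mgrid[0:d.shape[0],0:d.shape[1]]
    c=np.stack([(u-z['cx'])/z['fx']*d,(v-z['cy'])/z['fy']*d,d],-1)
    return (c-z['t'])@z['R']
E
python3 - <<'E'
from h import *
s=ctrl.state();print({k:np.round(v,3) for k,v in s.items()})
snap('scene','s0');snap('top','t0')
E
```

```text
{'time': np.float64(0.0), 'q': array([ 1.287,  0.312,  0.014,  1.513, -0.004,  1.319, -0.027]), 'qd': array([ 0.   , -0.001, -0.001, -0.001,  0.001,  0.   ,  0.002]), 'joint_torque': array([ 0.0000e+00, -3.7991e+01,  1.4600e-01, -2.3059e+01,  1.2000e-02,
        1.4000e-02, -0.0000e+00]), 'tcp_pos': array([ 0.132, -0.533,  0.23 ]), 'tcp_rot': array([ 0.993,  0.121, -0.   , -0.001]), 'contact_force': array([ 0.425, -0.469, -1.132]), 'ft_torque': array([-0.005,  0.07 ,  0.033]), 'grip_width': np.float64(0.085)}
```

View pics/s0.png

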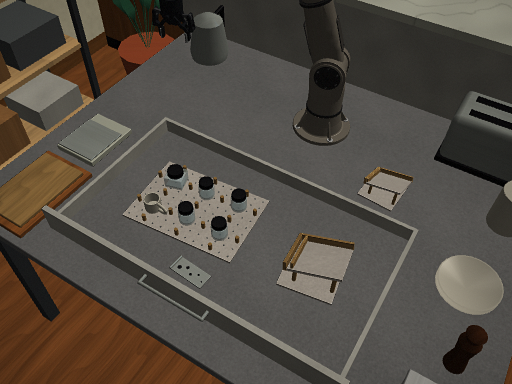

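View pics/t0.png

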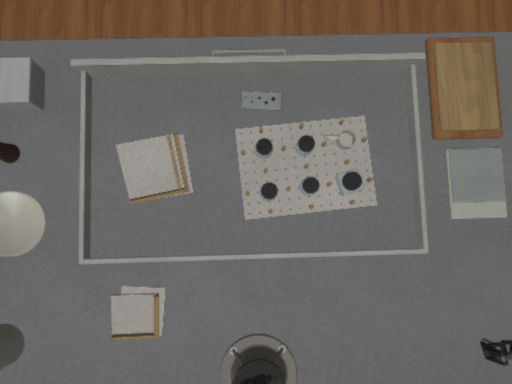

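Run:
```python
from h import *
im=cv2.imread('pics/t0.png')
a=cv2.resize(im[110:225,230:385],None,fx=5,fy=5,interpolation=cv2.INTER_CUBIC);cv2.imwrite('pics/c1.png',a)
b=cv2.resize(im[125:210,105:205],None,fx=7,fy=7,interpolation=cv2.INTER_CUBIC);cv2.imwrite('pics/c2.png',b)
z=load('t0');W=world(z)
for u,v in [(351,181),(310,185),(269,191),(264,147),(306,144),(346,140),(340,115),(150,165),(125,150),(165,190),(180,150),(185,165),(190,190),(150,199),(135,315),(260,100),(250,230),(420,150),(250,258),(85,200)]:
    print((u,v),W[v,u].round(4))
```

```text
(351, 181) [ 0.5087 -0.263   0.0669]
(310, 185) [ 0.5004 -0.1517  0.0695]
(269, 191) [ 0.487  -0.0414  0.0716]
(264, 147) [ 0.6059 -0.0318  0.0727]
(306, 144) [ 0.6104 -0.1444  0.0773]
(346, 140) [ 0.6329 -0.2682  0.0148]
(340, 115) [ 7.104e-01 -2.584e-01 -6.000e-04]
(150, 165) [0.5657 0.2737 0.067 ]
(125, 150) [0.6024 0.3327 0.0931]
(165, 190) [0.5013 0.2404 0.0348]
(180, 150) [0.6022 0.192  0.0778]
(185, 165) [0.5731 0.1886 0.0111]
(190, 190) [0.5022 0.1755 0.011 ]
(150, 199) [0.4756 0.2764 0.0566]
(135, 315) [0.1729 0.3185 0.0469]
(260, 100) [ 0.759  -0.028   0.0028]
(250, 230) [ 0.3864  0.0112 -0.0022]
(420, 150) [ 0.5923 -0.464   0.0483]
(250, 258) [0.3114 0.0137 0.0505]
(85, 200) [0.4793 0.4549 0.039 ]
```

View pics/c1.png

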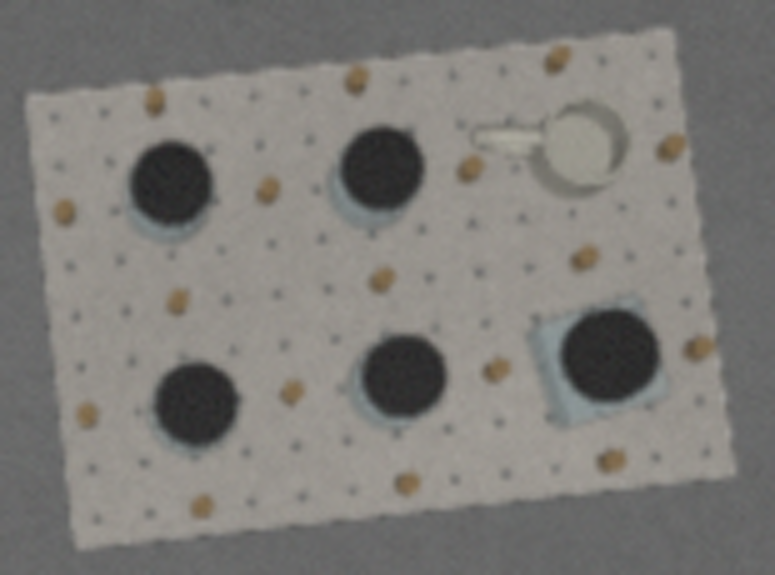

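View pics/c2.png

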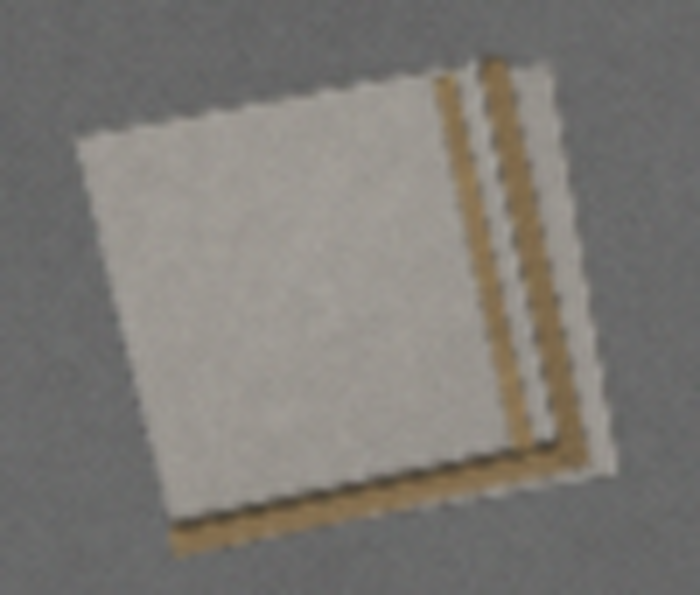

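Run:
```python
from h import *
z=load('t0');W=world(z);im=z['im'].astype(int)
# plate polygon in full image coords (crop/7 + (105,125))
poly=np.array([[85,150],[430,85],[500,430],[175,500]])/7+[105,125]
m=np.zeros(im.shape[:2],np.uint8);cv2.fillPoly(m,[poly.astype(int)],1)
P=W[(m>0)&(z['d']>0)]
for _ in range(5):
    c=P.mean(0);n=np.linalg.svd(P-c)[2][2];n*=np.sign(n[2]);r=(P-c)@n;P=P[abs(r)<3*r.std()]
print('n',n,'std',r.std(),'c',c,len(P))
zt=np.degrees(np.arccos(n[2]));print('tilt',zt,'fall dir',np.degrees(np.arctan2(n[1],n[0])))
# strips by ray/plane intersection
C=-z['R'].T@z['t']
def onplane(u,v,n,d):
    r=z['R'].T@np.array([(u-z['cx'])/z['fx'],(v-z['cy'])/z['fy'],1]);return C+r*((d-n@C)/(n@r))
def crop2(x,y): return x/7+105-.43,y/7+125-.43
d=n@c
for x,y in [(175,520),(555,440),(500,440),(435,85),(80,140),(440,75),(515,445),(485,60),(560,440)]:
    print((x,y),onplane(*crop2(x,y),n,d).round(4), onplane(*crop2(x,y),n,d+.018).round(4))
print(C)
```

```text
n [-0.30805805 -0.21952843  0.92569299] std 0.0021423352087134428 c [0.56282325 0.2811683  0.06658543] 2543
tilt 22.226915266044305 fall dir -144.5255547074093
(175, 520) [0.4781 0.3322 0.0505] [0.4763 0.3274 0.0682]
(555, 440) [0.5079 0.1903 0.0268] [0.5058 0.1876 0.0449]
(500, 440) [0.5079 0.211  0.0317] [0.5057 0.2081 0.0497]
(435, 85) [0.6387 0.2266 0.0789] [0.6345 0.2235 0.0962]
(80, 140) [0.6155 0.3536 0.1013] [0.6117 0.3484 0.1182]
(440, 75) [0.6424 0.2246 0.0796] [0.6381 0.2214 0.0969]
(515, 445) [0.506  0.2055 0.0297] [0.5039 0.2026 0.0478]
(485, 60) [0.6483 0.2078 0.0776] [0.6439 0.2049 0.0949]
(560, 440) [0.5079 0.1884 0.0263] [0.5058 0.1858 0.0444]
[0.36810661 0.02282953 1.18745268]
```

>>> apply_moves(
  increments=[
    [0.05,-0.02,0,0,0,0],
    [0.05,-0.02,0,0,0,0],
    [0.05,-0.02,0,0,0,0],
    [0.05,-0.02,0,0,0,0],
    [0.05,-0.02,0,0,0,0],
  ],
)

```text
time: 0.72
tcp_pos: [0.3515, -0.3757, 0.2309]
tcp_rot: [0.993, 0.121, -0.0, -0.0]
contact_force: [0.0, -0.4, -0.3]
grip_width: 0.0856
```

>>> apply_moves(
  increments=[
    [0.05,-0.02,0,0,0,0],
    [0.05,-0.02,0,0,0,0],
    [0.05,-0.02,0,0,0,0],
    [0.03,-0.012,0,0,0,0],
    [0,0,0,0,0,0],
  ],
)

```text
time: 1.35
tcp_pos: [0.5102, -0.2602, 0.2304]
tcp_rot: [0.992, 0.124, 0.0, -0.001]
contact_force: [0.2, 0.3, 0.7]
grip_width: 0.0851
```

Run:
```python
from h import *
s=ctrl.state();print({k:np.round(v,4) for k,v in s.items()})
im,d,p=snap('wrist','w1')
C=-p['R'].T@p['t'];print(C,p['R'],p['fx'])
```

```text
{'time': np.float64(1.35), 'q': array([ 0.6206,  0.3724, -0.2467,  1.4389,  0.0887,  1.3425, -0.9521]), 'qd': array([ 0.049 , -0.0214,  0.0611,  0.0228,  0.0358,  0.0134,  0.0125]), 'joint_torque': array([ -0.7534, -39.8657,  -2.5091, -23.4114,  -0.1422,  -0.1175,
        -0.0972]), 'tcp_pos': array([ 0.5102, -0.2602,  0.2304]), 'tcp_rot': array([ 9.923e-01,  1.240e-01,  2.000e-04, -1.400e-03]), 'contact_force': array([0.1953, 0.2741, 0.6625]), 'ft_torque': array([-0.0065,  0.0666,  0.0103]), 'grip_width': np.float64(0.0851)}
[ 0.58447007 -0.24055432  0.37286221] [[ 0.24567579 -0.96934712 -0.00309171]
 [-0.92456631 -0.23528222  0.29969887]
 [-0.29123966 -0.07077027 -0.95402884]] 268.1571613287793
```

View pics/w1.png

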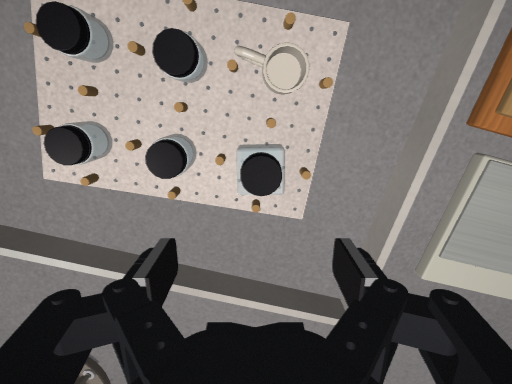

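Run:
```python
from h import *
im=cv2.imread('pics/w1.png')
cv2.imwrite('pics/w1c.png',cv2.resize(im[130:220,215:320],None,fx=7,fy=7,interpolation=cv2.INTER_CUBIC))
z=load('w1');C=-z['R'].T@z['t']
g=z['im'].max(2);
m=(g<45).astype(np.uint8);m[:130]=0;m[215:]=0;m[:,:220]=0;m[:,310:]=0
c=max(cv2.findContours(m,0,cv2.CHAIN_APPROX_NONE)[0],key=cv2.contourArea);print(cv2.contourArea(c),cv2.fitEllipse(c))
def onz(u,v,h):
    r=z['R'].T@np.array([(u-z['cx'])/z['fx'],(v-z['cy'])/z['fy'],1]);return C+r*((h-C[2])/r[2])
u,v=cv2.fitEllipse(c)[0]
print(onz(u,v,.068),onz(u,v,.06)); print(W[int(v),int(u)] if 0 else world(z)[int(v),int(u)])
```

```text
1314.5 ((261.05828857421875, 173.78915405273438), (39.74736785888672, 42.14491271972656), 173.57716369628906)
[ 0.51193795 -0.26560856  0.068     ] [ 0.51003461 -0.26626602  0.06      ]
[ 0.51275272 -0.26533286  0.06762927]
```

View pics/w1c.png

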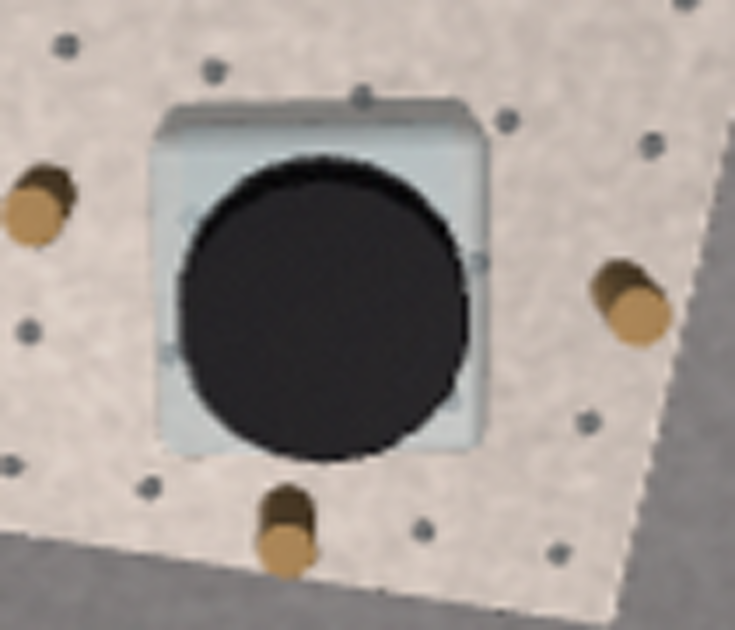

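>>> apply_moves(
  increments=[
    [-0.001,0.005,0.04,0,0,-1],
    [0,0,0.05,0,0,0],
    [0,0,0.05,0,0,0],
    [0,0,0.03,0,0,0],
    [0,0,0,0,0,0],
  ],
)

```text
time: 2.02
tcp_pos: [0.5041, -0.27, 0.0585]
tcp_rot: [0.992, 0.128, -0.004, -0.001]
contact_force: [1.0, -0.3, -0.5]
grip_width: 0.0856
```

Run:
```python
from h import *
s=ctrl.state();print({k:np.round(v,4) for k,v in s.items()})
im,d,p=snap('wrist','w2')
```

```text
{'time': np.float64(2.025), 'q': array([ 0.623 ,  0.5238, -0.225 ,  1.662 ,  0.1364,  0.9788, -0.9644]), 'qd': array([-0.0043, -0.046 , -0.0176, -0.0719, -0.0057,  0.0116, -0.002 ]), 'joint_torque': array([-2.28900e-01, -4.21638e+01, -2.63480e+00, -1.89604e+01,
        8.50000e-03, -1.14300e-01, -1.50000e-02]), 'tcp_pos': array([ 0.5041, -0.27  ,  0.0585]), 'tcp_rot': array([ 0.9918,  0.1278, -0.0036, -0.0015]), 'contact_force': array([ 0.9963, -0.3437, -0.5467]), 'ft_torque': array([ 0.0196, -0.0642, -0.0577]), 'grip_width': np.float64(0.0856)}
```

View pics/w2.png

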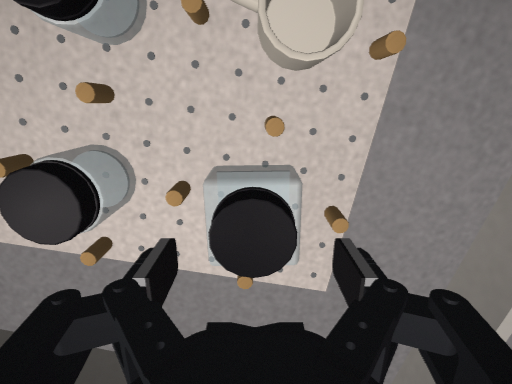

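>>> apply_moves(
  increments=[
    [0,0,0,0,0,0],
  ],
)

```text
time: 2.2
tcp_pos: [0.5092, -0.2706, 0.0633]
tcp_rot: [0.992, 0.129, 0.001, 0.001]
contact_force: [-0.2, -0.3, 0.9]
grip_width: 0.0854
```

Run:
```python
from h import *
z=load('w2');C=-z['R'].T@z['t']
g=z['im'].max(2);W=world(z)
print(z['im'][235,200:310].max(1)); print(W[245,250],W[235,250])
def onz(u,v,h):
    r=z['R'].T@np.array([(u-z['cx'])/z['fx'],(v-z['cy'])/z['fy'],1]);return C+r*((h-C[2])/r[2])
# lid top: horizontal extremes and bottom
for u,v in [(209,233),(297,233),(253,277),(253,187)]: print(onz(u,v,.068))
for u,v in [(204,180),(301,178),(302,262)]: print('glass',onz(u,v,.05))
```

```text
[204 203 203 203 201 200 181 179 132  69  39  35  36  35  34  34  36  37
  36  34  34  36  35  35  35  35  35  35  34  34  35  35  35  35  33  34
  35  35  35  34  34  35  33  33  36  35  34  34  35  35  36  34  35  35
  35  35  35  35  37  37  34  35  37  36  34  36  35  35  37  35  35  35
  38  36  36  38  36  36  37  37  37  38  36  37  37  36  37  36  39  36
  37  39  37  38  39  34  25 140 147 134 159 182 187 191 193 192 190 188
 186 186]
[ 0.50567902 -0.26562147  0.06761104] [ 0.51086642 -0.26425995  0.06601415]
[ 0.50732779 -0.24203121  0.068     ]
[ 0.51961335 -0.28859377  0.068     ]
[ 0.48611368 -0.27242977  0.068     ]
[ 0.53899613 -0.2587079   0.068     ]
glass [ 0.53038807 -0.2312398   0.05      ]
glass [ 0.54590245 -0.28552002  0.05      ]
glass [ 0.49252064 -0.3032182   0.05      ]
```

>>> apply_moves(
  increments=[
    [0.002,-0.004,0.0,0,0,-1],
    [0,0,0.01,0,0,0],
    [0,0,0,0,0,0],
    [0,0,0,0,0,0],
  ],
)

```text
time: 2.7
tcp_pos: [0.509, -0.2647, 0.0511]
tcp_rot: [0.99, 0.138, -0.0, -0.0]
contact_force: [0.4, -0.7, 0.0]
grip_width: 0.085
```

Run:
```python
from h import *
s=ctrl.state();print({k:np.round(v,4) for k,v in s.items()})
```

```text
{'time': np.float64(2.7), 'q': array([ 0.6157,  0.5323, -0.2303,  1.6703,  0.1424,  0.9559, -0.9602]), 'qd': array([-0.0006, -0.0042, -0.0009, -0.0056, -0.0011,  0.0002,  0.    ]), 'joint_torque': array([-3.91000e-02, -4.33068e+01, -2.69300e+00, -1.91355e+01,
        6.50000e-03,  1.91000e-02, -1.00000e-04]), 'tcp_pos': array([ 0.509 , -0.2647,  0.0511]), 'tcp_rot': array([ 9.904e-01,  1.379e-01, -2.000e-04, -1.000e-04]), 'contact_force': array([ 0.4259, -0.6543,  0.0277]), 'ft_torque': array([ 0.0466, -0.0378, -0.0063]), 'grip_width': np.float64(0.085)}
```

>>> apply_moves(
  increments=[
    [0,0,0,0,0,0],
    [0,0,0,0,0,0],
    [0,0,0,0,0,0],
    [0,0,0,0,0,0],
  ],
  fingers=150,
  squeeze=30,
)

```text
time: 3.2
tcp_pos: [0.5097, -0.2652, 0.0519]
tcp_rot: [0.99, 0.138, 0.001, 0.001]
contact_force: [-0.6, -0.9, 3.1]
grip_width: 0.0489
```

>>> apply_moves(
  increments=[
    [0,0,0,0,0,0],
    [0,0,0,0,0,0],
  ],
)

```text
time: 3.45
tcp_pos: [0.5096, -0.2652, 0.0518]
tcp_rot: [0.99, 0.138, 0.001, 0.001]
contact_force: [-0.8, -1.3, 4.0]
grip_width: 0.0489
```

>>> apply_moves(
  increments=[
    [0,0,-0.01,0,0,0],
    [0,0,-0.03,0,0,0],
    [0,0,-0.05,0,0,0],
    [0,0,-0.04,0,0,0],
    [0,0,0,0,0,0],
  ],
)

```text
time: 4.08
tcp_pos: [0.5112, -0.2651, 0.1847]
tcp_rot: [0.99, 0.138, 0.003, 0.002]
contact_force: [0.3, -0.2, -2.3]
grip_width: 0.0486
```

Run:
```python
from h import *
s=ctrl.state();print({k:np.round(v,4) for k,v in s.items()})
snap('wrist','w3');snap('scene','s3')
```

```text
{'time': np.float64(4.075), 'q': array([ 0.6291,  0.4009, -0.2493,  1.5132,  0.1022,  1.2335, -0.928 ]), 'qd': array([-0.0027,  0.0467,  0.0109,  0.0854,  0.0036, -0.0208, -0.0008]), 'joint_torque': array([ 2.02500e-01, -4.29698e+01, -2.24900e+00, -2.37188e+01,
        2.52000e-02,  2.23900e-01,  1.45000e-02]), 'tcp_pos': array([ 0.5112, -0.2651,  0.1847]), 'tcp_rot': array([0.9904, 0.1382, 0.0029, 0.0017]), 'contact_force': array([ 0.278 , -0.2309, -2.2558]), 'ft_torque': array([-0.0209, -0.0427,  0.014 ]), 'grip_width': np.float64(0.0486)}
```

View pics/w3.png

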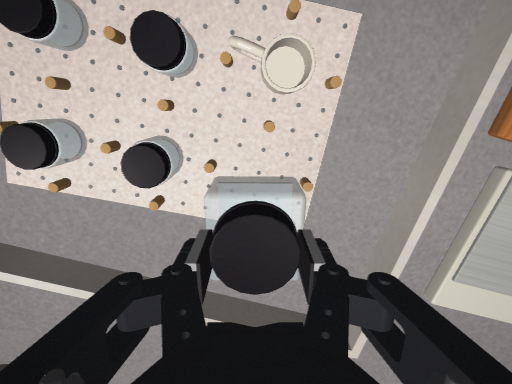

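View pics/s3.png

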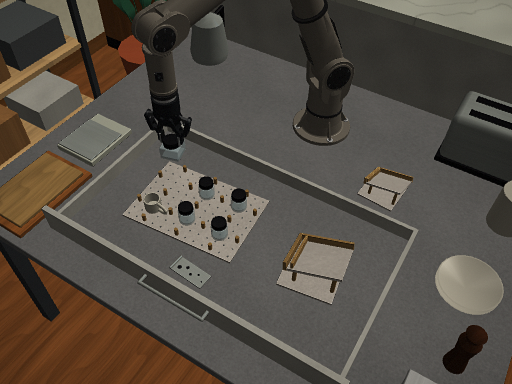

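>>> apply_moves(
  increments=[
    [0.008,-0.04,-0.006,0,0,0],
    [0.008,-0.053,-0.006,0,0,0],
    [0.008,-0.053,-0.006,0,0,0],
    [0.008,-0.053,-0.006,0,0,0],
    [0.008,-0.053,-0.006,0,0,0],
  ],
)

```text
time: 4.8
tcp_pos: [0.4764, -0.0097, 0.2088]
tcp_rot: [0.99, 0.138, -0.003, -0.001]
contact_force: [0.6, -0.0, -2.2]
grip_width: 0.0488
```

>>> apply_moves(
  increments=[
    [0.008,-0.053,-0.006,0,0,0],
    [0.008,-0.053,-0.006,0,0,0],
    [0.008,-0.053,-0.006,0,0,0],
    [0.005,-0.053,0,0,0,0],
    [0,0,0,0,0,0],
  ],
)

```text
time: 5.42
tcp_pos: [0.4445, 0.2062, 0.2272]
tcp_rot: [0.99, 0.144, -0.003, -0.002]
contact_force: [-0.2, -1.0, -3.1]
grip_width: 0.0484
```

>>> apply_moves(
  increments=[
    [0,0,0,0,0,0],
    [0,0,0,0,0,0],
  ],
)

```text
time: 5.68
tcp_pos: [0.4487, 0.1983, 0.228]
tcp_rot: [0.991, 0.136, -0.001, 0.001]
contact_force: [1.2, 0.2, -2.5]
grip_width: 0.0486
```

Run:
```python
from h import *
s=ctrl.state();print({k:np.round(v,4) for k,v in s.items()})
snap('wrist','w4')
```

```text
{'time': np.float64(5.675), 'q': array([-0.0034,  0.2343, -0.5404,  1.6545,  0.1251,  1.2903, -1.8638]), 'qd': array([ 0.0042, -0.0068, -0.0016, -0.0118, -0.0043, -0.0004, -0.0012]), 'joint_torque': array([-4.66500e-01, -3.17019e+01, -3.22520e+00, -2.35246e+01,
       -3.86000e-02,  1.71000e-02,  2.20000e-03]), 'tcp_pos': array([0.4487, 0.1983, 0.228 ]), 'tcp_rot': array([ 9.906e-01,  1.365e-01, -1.300e-03,  8.000e-04]), 'contact_force': array([ 1.2459,  0.2233, -2.4761]), 'ft_torque': array([-0.0285, -0.0255, -0.0093]), 'grip_width': np.float64(0.0486)}
```

View pics/w4.png

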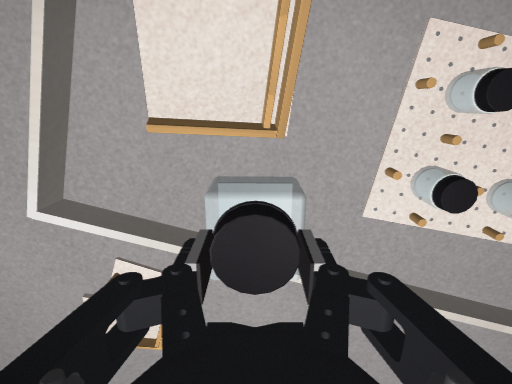

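Run:
```python
from h import *
im=cv2.imread('pics/w4.png')
cv2.imwrite('pics/w4c.png',cv2.resize(im[0:140,130:315],None,fx=4.2,fy=4.2,interpolation=cv2.INTER_CUBIC))
```

```text
(no output)
```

View pics/w4c.png

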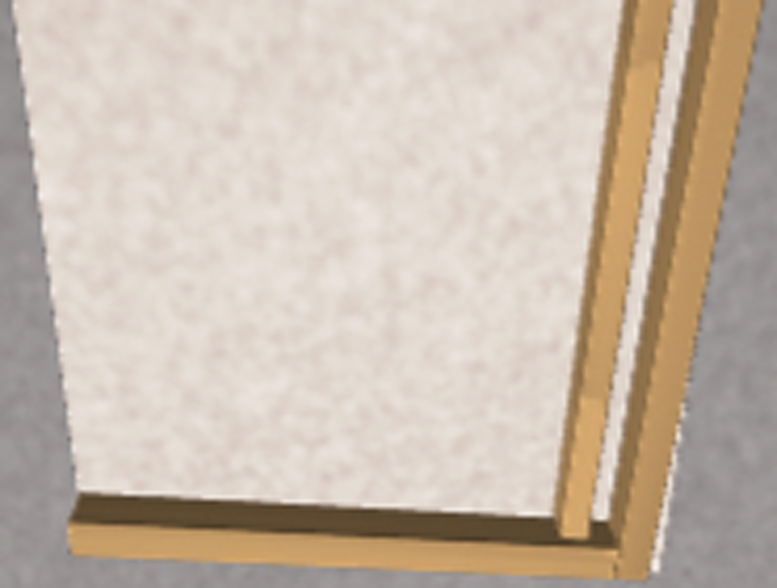

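```bash
cat > deck.py <<'E'
from h import *
from scipy.spatial.transform import Rotation as Ro
z=load('w4');W=world(z);C=-z['R'].T@z['t']
px=lambda x,y:np.array([x/4.2+130-.38,y/4.2-.38])
poly=np.array([px(30,10),px(590,10),px(540,500),px(95,480)])
m=np.zeros(z['d'].shape,np.uint8);cv2.fillPoly(m,[poly.astype(int)],1)
P=W[(m>0)&(z['d']>0)]
for _ in range(5):
    c=P.mean(0);n=np.linalg.svd(P-c)[2][2];n*=np.sign(n[2]);r=(P-c)@n;P=P[abs(r)<3*r.std()]
def onp(p,h=0):
    u,v=p;r=z['R'].T@np.array([(u-z['cx'])/z['fx'],(v-z['cy'])/z['fy'],1]);return C+r*((n@c+h-n@C)/(n@r))
if __name__=='__main__':
    print('n',n,r.std(),'az',np.degrees(np.arctan2(n[1],n[0])))
    A=onp(px(80,493));B=onp(px(548,519));G0=onp(px(555,515));G1=onp(px(613,20));S0=onp(px(608,520));S1=onp(px(692,20))
    L0=A;L1=onp(px(15,10))
    y=(A-B)/np.linalg.norm(A-B);x=np.cross(y,n);
    print('A',A,'B',B,'y head',np.degrees(np.arctan2(-y[0],y[1])),'dip y',np.degrees(np.arcsin(y[2])))
    for a,b in ((G0,G1),(S0,S1),(L0,L1)):
        d=(b-a)/np.linalg.norm(b-a);print('xhead',np.degrees(np.arctan2(d[1],d[0])),'dip',np.degrees(np.arcsin(d[2])),'perp to y',d@y)
    corner=A-y*.150
    print('corner via A',corner,'S0',S0)
    for k,p in dict(G0=G0,G1=G1,S0=S0,S1=S1,B=B).items(): print(k,((p-corner)@x).round(4),((p-corner)@y).round(4))
E
python3 deck.py
```

```text
n [-0.30766413 -0.22287169  0.92502486] 0.0007515599105551193 az -144.08045284150165
A [0.47644406 0.3341346  0.05024932] B [0.50317983 0.20776573 0.02869487] y head 11.945867154866246 dip y 9.473873014480978
xhead 9.930262920232128 dip 20.262496341478244 perp to y 0.024458722553467926
xhead 8.800891820786969 dip 20.079803138246685 perp to y 0.005686143493420999
xhead 8.74671406527172 dip 20.070847270434914 perp to y 0.004784376866752314
corner via A [0.5070687  0.18938464 0.02555964] S0 [0.50755948 0.19040124 0.02596781]
G0 0.0014 0.0171
G1 0.122 0.0201
S0 0.0007 0.0009
S1 0.1241 0.0016
B -0.0 0.019
```

```bash
cat > tgt.py <<'E'
from h import *
import sys
from scipy.spatial.transform import Rotation as Ro
RD=(Ro.from_euler('z',12,degrees=True)*Ro.from_euler('x',9,degrees=True)*Ro.from_euler('y',-20,degrees=True)).as_matrix()
CO=np.array([.5073,.1897,.0258])
RT=RD@np.diag([1,-1,-1.])
def rel(): # current tcp in deck frame, and rot error
    s=ctrl.state();p=RD.T@(np.array(s['tcp_pos'])-CO);R=Ro.from_quat(s['tcp_rot']).as_matrix()
    return s,p,R
if __name__=='__main__':
    s,p,R=rel()
    print('t',s['time'],'tcp deck mm',(p*1000).round(2),'F deck',(RD.T@s['contact_force']).round(2),'q',np.round(s['q'],2),'w',np.round(s['grip_width'],4))
    print('tool-frame turn to deck-aligned deg',np.degrees(Ro.from_matrix(R.T@RT).as_rotvec()).round(2))
    if len(sys.argv)>3:
        t=CO+RD@(np.array(list(map(float,sys.argv[1:4])))/1000); print('target',t.round(4),'shift now-tool mm',(R.T@(t-s['tcp_pos'])*1000).round(1),'shift aligned-tool mm',(RT.T@(t-s['tcp_pos'])*1000).round(1))
E
python3 tgt.py 56 75 84
```

```text
t 5.725 tcp deck mm [ 15.34  52.18 203.88] F deck [-0.7   0.58 -2.44] q [-0.    0.23 -0.54  1.65  0.12  1.29 -1.86] w 0.0485
tool-frame turn to deck-aligned deg [ 8.32 20.35  5.21]
target [0.5185 0.2521 0.1344] shift now-tool mm [ 81.7 -32.9  93.8] shift aligned-tool mm [ 40.7 -22.8 119.9]
```

>>> apply_moves(
  increments=[
    [0,0,0,2.8,6.8,1.7],
    [0,0,0,2.8,6.8,1.7],
    [0,0,0,2.8,6.8,1.7],
    [0.02,-0.012,0.04,0,0,0],
    [0.02,-0.011,0.04,0,0,0],
  ],
)

```text
time: 6.35
tcp_pos: [0.5066, 0.2436, 0.1729]
tcp_rot: [0.977, 0.09, 0.167, -0.095]
contact_force: [0.5, -0.8, -2.4]
grip_width: 0.0487
```

>>> apply_moves(
  increments=[
    [0,0,0.02,0,0,0],
    [0,0,0,0,0,0],
    [0,0,0,0,0,0],
    [0,0,0,0,0,0],
  ],
)

```text
time: 6.85
tcp_pos: [0.5121, 0.25, 0.1552]
tcp_rot: [0.977, 0.091, 0.166, -0.096]
contact_force: [-0.9, 0.8, -2.2]
grip_width: 0.0489
```

```bash
python3 tgt.py 56 75 48
python3 - <<'E'
from h import *
snap('wrist','w5');snap('scene','s5')
im=cv2.imread('pics/s5.png');cv2.imwrite('pics/s5c.png',cv2.resize(im[190:310,250:400],None,fx=5,fy=5,interpolation=cv2.INTER_CUBIC))
E
```

```text
t 6.85 tcp deck mm [ 56.81  77.49 105.64] F deck [-1.49  0.67 -1.9 ] q [ 0.05  0.21 -0.56  1.94  0.1   0.63 -1.93] w 0.0489
tool-frame turn to deck-aligned deg [-0.19 -0.24  0.23]
target [0.5294 0.2599 0.101 ] shift now-tool mm [-1.1  2.7 57.6] shift aligned-tool mm [-0.8  2.5 57.6]
```

View pics/w5.png

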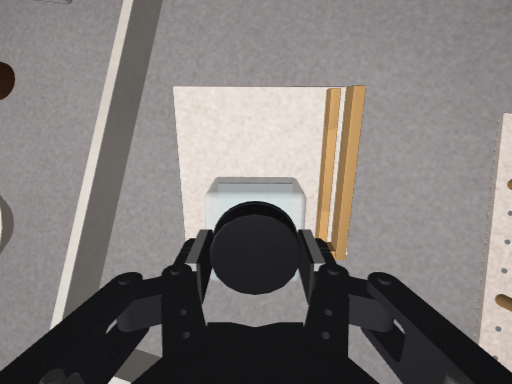

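View pics/s5c.png

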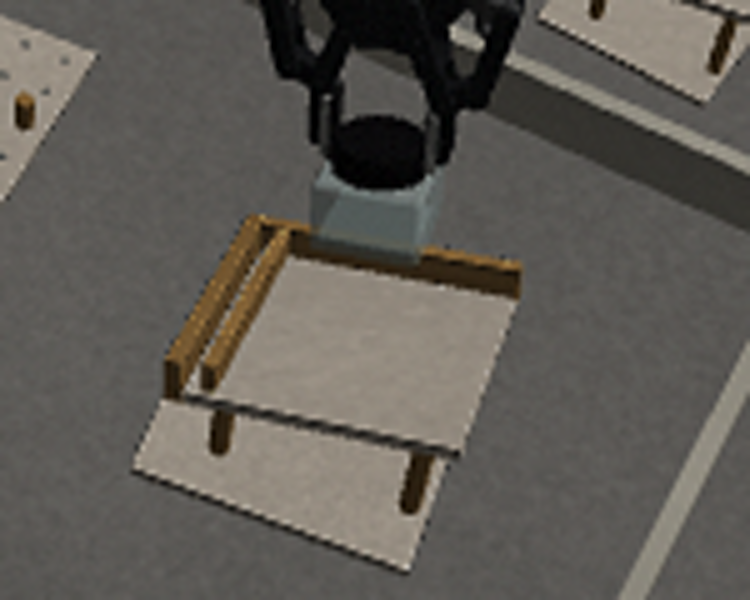

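>>> apply_moves(
  increments=[
    [-0.001,0.002,0.02,0,0,0],
    [0,0,0.02,0,0,0],
    [0,0,0.01,0,0,0],
    [0,0,0,0,0,0],
    [0,0,0,0,0,0],
  ],
)

```text
time: 7.58
tcp_pos: [0.5267, 0.2596, 0.1078]
tcp_rot: [0.977, 0.092, 0.166, -0.097]
contact_force: [0.1, -0.0, -1.7]
grip_width: 0.0487
```

```bash
python3 tgt.py 56 75 44
python3 - <<'E'
from h import *
snap('scene','s6')
im=cv2.imread('pics/s6.png');cv2.imwrite('pics/s6c.png',cv2.resize(im[190:310,250:400],None,fx=5,fy=5,interpolation=cv2.INTER_CUBIC))
E
```

```text
t 7.575 tcp deck mm [55.76 76.32 55.16] F deck [-0.44 -0.32 -1.58] q [-0.01  0.31 -0.52  1.96  0.19  0.53 -2.01] w 0.0487
tool-frame turn to deck-aligned deg [-0.23 -0.2   0.27]
target [0.5306 0.2607 0.0973] shift now-tool mm [ 0.2  1.4 11.2] shift aligned-tool mm [ 0.2  1.3 11.2]
```

View pics/s6c.png

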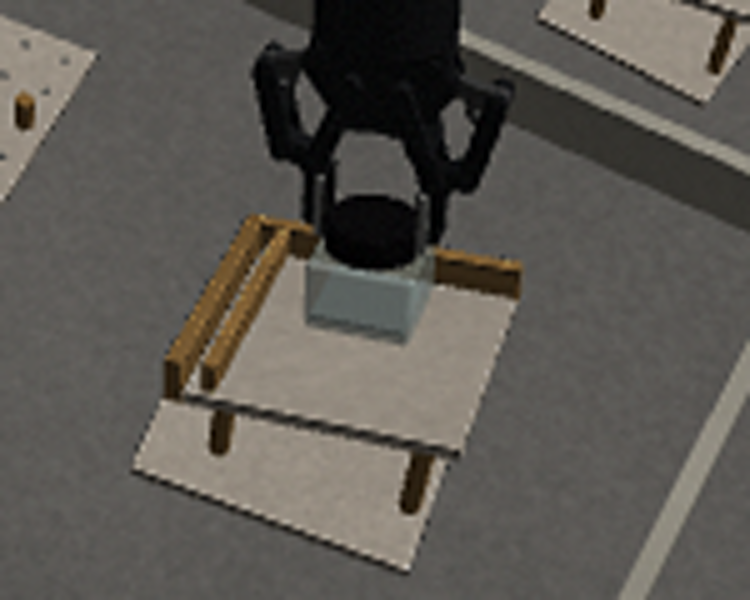

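>>> apply_moves(
  increments=[
    [0,0.001,0.004,0,0,0],
    [0,0,0.003,0,0,0],
    [0,0,0,0,0,0],
  ],
)

```text
time: 8.0
tcp_pos: [0.5284, 0.2597, 0.0998]
tcp_rot: [0.977, 0.091, 0.165, -0.096]
contact_force: [0.6, -0.0, -2.0]
grip_width: 0.0489
```

>>> apply_moves(
  increments=[
    [0,0,0.001,0,0,0],
    [0,0,0.001,0,0,0],
    [0,0,0,0,0,0],
  ],
)

```text
time: 8.38
tcp_pos: [0.5292, 0.2603, 0.0983]
tcp_rot: [0.977, 0.091, 0.165, -0.097]
contact_force: [-0.4, 0.3, -2.3]
grip_width: 0.0485
```

```bash
python3 tgt.py 56 75 44
```

```text
t 8.375 tcp deck mm [54.97 75.04 45.44] F deck [-1.11 -0.   -2.11] q [-0.03  0.33 -0.5   1.96  0.21  0.51 -2.02] w 0.0485
tool-frame turn to deck-aligned deg [-0.22 -0.11  0.26]
target [0.5306 0.2607 0.0973] shift now-tool mm [1.  0.  1.4] shift aligned-tool mm [1.  0.  1.4]
```

>>> apply_moves(
  increments=[
    [0,0,0.001,0,0,0],
    [0,0,0,0,0,0],
  ],
)

```text
time: 8.62
tcp_pos: [0.5296, 0.2605, 0.0976]
tcp_rot: [0.977, 0.092, 0.165, -0.097]
contact_force: [-0.9, -0.2, -0.5]
grip_width: 0.0484
```

>>> apply_moves(
  increments=[
    [0,0,0.001,0,0,0],
    [0,0,0,0,0,0],
  ],
)

```text
time: 8.88
tcp_pos: [0.5299, 0.2607, 0.0968]
tcp_rot: [0.977, 0.092, 0.165, -0.096]
contact_force: [-3.8, -2.1, 1.6]
grip_width: 0.0489
```

```bash
python3 tgt.py 56 75 44
```

```text
t 8.875 tcp deck mm [55.15 75.07 43.75] F deck [-3.24 -1.03  3.13] q [-0.03  0.33 -0.5   1.96  0.21  0.51 -2.03] w 0.0489
tool-frame turn to deck-aligned deg [-0.21 -0.13  0.26]
target [0.5306 0.2607 0.0973] shift now-tool mm [ 0.9  0.1 -0.2] shift aligned-tool mm [ 0.9  0.1 -0.2]
```

>>> apply_moves(
  increments=[
    [0,0,0,0,0,0],
    [0,0,0,0,0,0],
    [0,0,0,0,0,0],
    [0,0,0,0,0,0],
  ],
  fingers=0,
)

```text
time: 9.38
tcp_pos: [0.53, 0.2608, 0.0966]
tcp_rot: [0.977, 0.091, 0.165, -0.097]
contact_force: [0.7, 1.7, 0.8]
grip_width: 0.0853
```

```bash
python3 tgt.py
python3 - <<'E'
from h import *
snap('wrist','w7')
E
```

```text
t 9.375 tcp deck mm [55.24 75.13 43.53] F deck [1.13 1.61 0.16] q [-0.03  0.33 -0.5   1.96  0.21  0.51 -2.03] w 0.0853
tool-frame turn to deck-aligned deg [-0.23 -0.14  0.26]
```

View pics/w7.png

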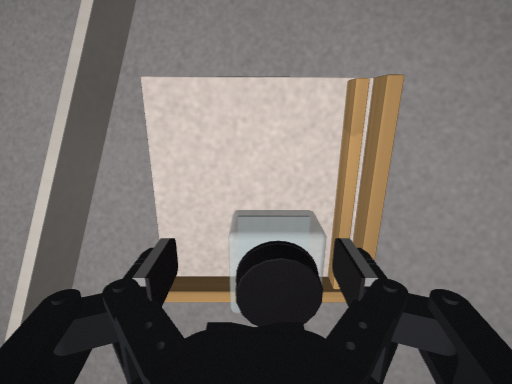

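>>> apply_moves(
  increments=[
    [0,0,-0.02,0,0,0],
    [0,0,-0.04,0,0,0],
    [-0.03,-0.01,-0.03,0,0,0],
    [0,0,0,0,0,0],
    [0,0,0,0,0,0],
  ],
)

```text
time: 10.05
tcp_pos: [0.4729, 0.246, 0.1713]
tcp_rot: [0.977, 0.091, 0.166, -0.096]
contact_force: [-0.1, -0.2, -0.8]
grip_width: 0.0853
```

```bash
python3 tgt.py
python3 - <<'E'
from h import *
snap('wrist','w8');snap('scene','s8');
im=cv2.imread('pics/w8.png');cv2.imwrite('pics/w8c.png',cv2.resize(im[60:260,130:400],None,fx=2.9,fy=2.9,interpolation=cv2.INTER_CUBIC))
im=cv2.imread('pics/s8.png');cv2.imwrite('pics/s8c.png',cv2.resize(im[190:310,250:400],None,fx=5,fy=5,interpolation=cv2.INTER_CUBIC))
E
```

```text
t 10.05 tcp deck mm [ 25.19  84.19 133.44] F deck [-0.37 -0.28 -0.67] q [ 0.09  0.11 -0.61  2.01  0.03  0.66 -1.9 ] w 0.0853
tool-frame turn to deck-aligned deg [-0.19 -0.16  0.25]
```

View pics/w8c.png

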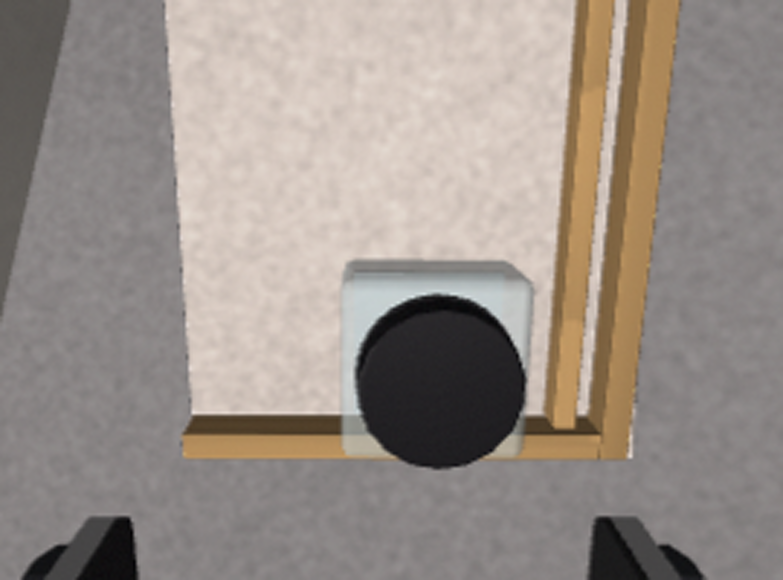

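View pics/s8c.png

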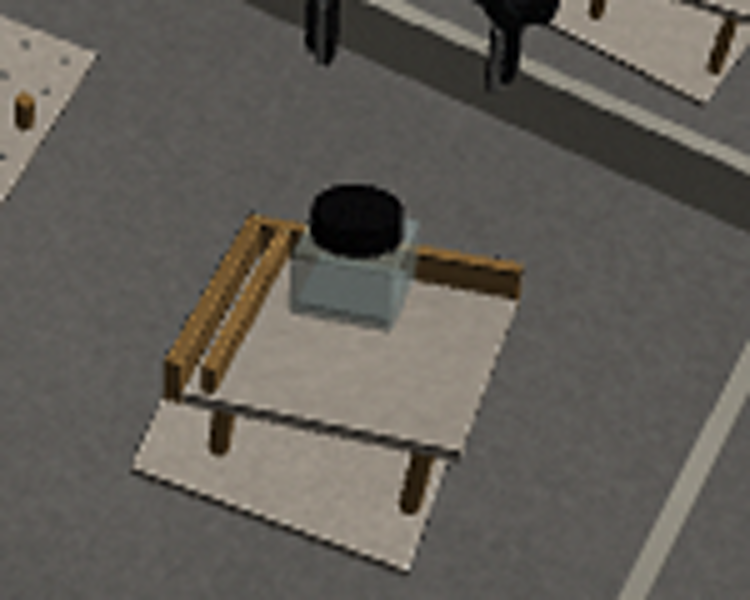

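Run:
```python
from tgt import *
z=load('w8');C=-z['R'].T@z['t'];n=RD[:,2]
def dk(x,y,h):
    u,v=x/2.9+130-.33,y/2.9+60-.33
    r=z['R'].T@np.array([(u-z['cx'])/z['fx'],(v-z['cy'])/z['fy'],1]);P=C+r*((n@CO+h-n@C)/(n@r));return (RD.T@(P-CO)*1000).round(1)
print('lid L,R,bottom',dk(357,385,.06),dk(526,385,.06),dk(441,468,.06))
print('glass top left/right',dk(342,285,.042),dk(532,285,.042),dk(344,450,.042),dk(522,455,.042))
print('bar',dk(548,415,0),dk(575,20,0),'strip',dk(200,415,0),dk(598,420,0))
```

```text
lid L,R,bottom [31.7 87.3 60. ] [31.9 38.  60. ] [ 5.5 61.9 60. ]
glass top left/right [57.8 92.1 42. ] [58.  34.4 42. ] [ 3.6 91.6 42. ] [ 2.2 33.8 42. ]
bar [ 0.7 15.8  0. ] [137.2  17.3  -0. ] strip [  0.  147.2   0. ] [-1.2 -3.2 -0. ]
```

>>> apply_moves(
  increments=[
    [0,0,0,0,0,-10],
    [0,0,0,0,0,-10],
    [0,0,0,0,0,-10],
    [0,0,0,0,0,-10],
    [0,0,0,0,0,-10],
  ],
  fingers=255,
)

```text
time: 10.78
tcp_pos: [0.4728, 0.2461, 0.1705]
tcp_rot: [0.846, 0.498, 0.19, -0.018]
contact_force: [-0.6, -0.7, 1.0]
grip_width: 0.0
```

>>> apply_moves(
  increments=[
    [0,0,0,0,0,-10],
    [0,0,0,0,0,-10],
    [0,0,0,0,0,-10],
    [0,0,0,0,0,-10],
    [0,0,0,0,0,0],
  ],
)

```text
time: 11.4
tcp_pos: [0.4727, 0.2461, 0.1706]
tcp_rot: [0.628, 0.755, 0.185, 0.048]
contact_force: [-0.2, -0.5, 0.4]
grip_width: -0.0
```

```bash
sed -i 's/^RT=.*/RT=RD@np.array([[0,1,0],[1,0,0],[0,0,-1.]])/' tgt.py; python3 tgt.py 28 125 100
```

```text
t 11.4 tcp deck mm [ 24.8   84.19 132.78] F deck [-0.09 -0.39  0.49] q [ 0.28  0.14 -0.81  2.    0.1   0.66 -0.39] w -0.0
tool-frame turn to deck-aligned deg [ 0.04 -0.26  0.08]
target [0.4773 0.293  0.1476] shift now-tool mm [40.7  3.2 33. ] shift aligned-tool mm [40.8  3.2 32.8]
```

>>> apply_moves(
  increments=[
    [0.02,0.003,0.01,0,0,0],
    [0.018,0,0.03,0,0,0],
    [0,0,0.03,0,0,0],
    [0,0,0.03,0,0,0],
    [0,0,0,0,0,0],
  ],
)

```text
time: 12.02
tcp_pos: [0.4964, 0.3045, 0.0826]
tcp_rot: [0.628, 0.755, 0.183, 0.047]
contact_force: [-0.5, -0.2, 0.3]
grip_width: -0.0003
```

>>> apply_moves(
  increments=[
    [0,0,0.005,0,0,0],
    [0,0,0,0,0,0],
    [0,0,0,0,0,0],
  ],
)

```text
time: 12.4
tcp_pos: [0.4998, 0.3064, 0.082]
tcp_rot: [0.626, 0.755, 0.186, 0.049]
contact_force: [0.8, -0.7, 0.8]
grip_width: 0.0002
```

```bash
python3 tgt.py 28 120 12
python3 - <<'E'
from h import *
snap('scene','s9')
im=cv2.imread('pics/s9.png');cv2.imwrite('pics/s9c.png',cv2.resize(im[190:310,250:400],None,fx=5,fy=5,interpolation=cv2.INTER_CUBIC))
E
```

```text
t 12.4 tcp deck mm [ 28.68 123.06  29.4 ] F deck [ 0.92 -0.69  0.64] q [-0.03  0.38 -0.66  1.99  0.47  0.5  -0.8 ] w 0.0002
tool-frame turn to deck-aligned deg [ 0.22 -0.22  0.23]
target [0.5051 0.3071 0.0652] shift now-tool mm [-3.1 -0.8 17.4] shift aligned-tool mm [-3.1 -0.7 17.4]
```

View pics/s9c.png

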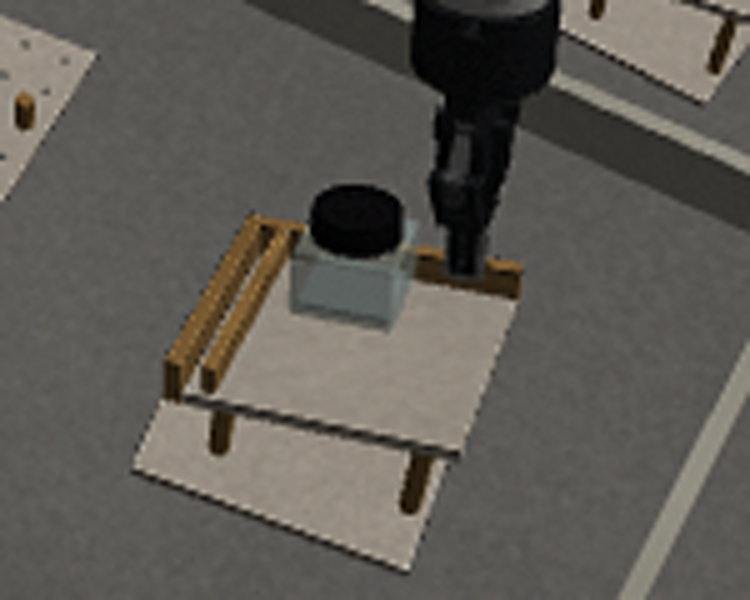

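>>> apply_moves(
  increments=[
    [0,-0.001,0.008,0,-4,0],
    [0,0,0.007,0,-4,0],
    [0,0,0,0,0,0],
    [0,0,0,0,0,0],
  ],
)

```text
time: 12.95
tcp_pos: [0.5031, 0.3085, 0.0669]
tcp_rot: [0.638, 0.75, 0.141, 0.101]
contact_force: [0.1, -0.1, -0.3]
grip_width: -0.0003
```

```bash
python3 tgt.py 28 120 12
python3 - <<'E'
from h import *
snap('wrist','w10')
E
```

```text
t 12.95 tcp deck mm [ 26.96 122.09  13.94] F deck [-0.03 -0.18 -0.3 ] q [-0.25  0.41 -0.51  1.94  0.63  0.61 -1.02] w -0.0003
tool-frame turn to deck-aligned deg [0.14 7.77 0.22]
target [0.5051 0.3071 0.0652] shift now-tool mm [-1.8  1.   2.2] shift aligned-tool mm [-2.1  1.   1.9]
```

View pics/w10.png

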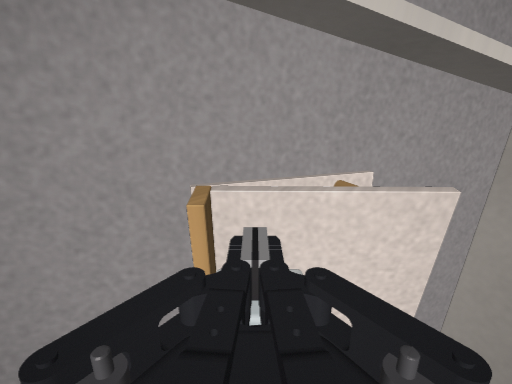

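>>> apply_moves(
  increments=[
    [-0.006,0,0.001,0,0,0],
    [-0.004,0,0,0,0,0],
    [-0.002,0,0.001,0,0,0],
    [0,0,0,0,0,0],
  ],
)

```text
time: 13.5
tcp_pos: [0.5058, 0.2968, 0.0644]
tcp_rot: [0.638, 0.75, 0.141, 0.101]
contact_force: [0.2, -0.8, 0.3]
grip_width: 0.0001
```

>>> apply_moves(
  increments=[
    [-0.001,0,0,0,0,0],
    [-0.001,0,0,0,0,0],
    [-0.001,0,0.0005,0,0,0],
    [-0.001,0,0,0,0,0],
    [0,0,0,0,0,0],
  ],
)

```text
time: 14.12
tcp_pos: [0.5065, 0.2933, 0.0639]
tcp_rot: [0.638, 0.75, 0.141, 0.101]
contact_force: [-0.1, -0.2, 0.5]
grip_width: 0.0003
```

```bash
python3 tgt.py
```

```text
t 14.125 tcp deck mm [ 26.95 106.22  13.31] F deck [ 0.07 -0.08  0.49] q [-0.22  0.4  -0.51  1.96  0.63  0.59 -0.99] w 0.0003
tool-frame turn to deck-aligned deg [0.13 7.79 0.24]
```

>>> apply_moves(
  increments=[
    [-0.001,0,0,0,0,0],
    [-0.001,0,0,0,0,0],
    [-0.001,0,0.0005,0,0,0],
    [-0.001,0,0,0,0,0],
    [0,0,0,0,0,0],
  ],
)

```text
time: 14.75
tcp_pos: [0.5073, 0.2894, 0.0633]
tcp_rot: [0.638, 0.75, 0.141, 0.101]
contact_force: [0.9, -0.2, -0.4]
grip_width: -0.0
```

```bash
python3 tgt.py
```

```text
t 14.75 tcp deck mm [ 26.97 102.18  13.39] F deck [ 0.72 -0.43 -0.58] q [-0.21  0.4  -0.51  1.97  0.63  0.58 -0.99] w -0.0
tool-frame turn to deck-aligned deg [0.13 7.79 0.24]
```

>>> apply_moves(
  increments=[
    [-0.001,0,0,0,0,0],
    [-0.001,0,0,0,0,0],
    [-0.001,0,0.0005,0,0,0],
    [-0.001,0,0,0,0,0],
    [-0.001,0,0,0,0,0],
  ],
)

```text
time: 15.38
tcp_pos: [0.5083, 0.2846, 0.0627]
tcp_rot: [0.638, 0.75, 0.141, 0.101]
contact_force: [0.1, 1.6, -1.4]
grip_width: 0.0
```

```bash
python3 tgt.py
python3 - <<'E'
from h import *
snap('scene','s11')
im=cv2.imread('pics/s11.png');cv2.imwrite('pics/s11c.png',cv2.resize(im[190:310,250:400],None,fx=5,fy=5,interpolation=cv2.INTER_CUBIC))
E
```

```text
t 15.375 tcp deck mm [27.01 97.22 13.56] F deck [-0.16  1.33 -1.68] q [-0.2   0.4  -0.51  1.97  0.63  0.58 -0.98] w 0.0
tool-frame turn to deck-aligned deg [0.13 7.78 0.24]
```

View pics/s11c.png

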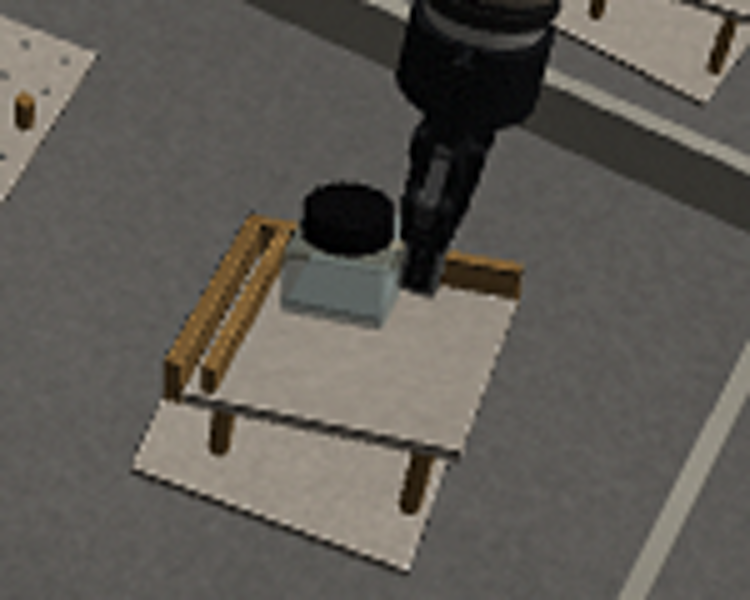

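>>> apply_moves(
  increments=[
    [0.01,0,-0.002,0,0,0],
    [0.01,0,-0.002,0,0,0],
    [0.004,0,0.0,0,-10,0],
    [0,0,0,0,-10,0],
    [0,0,0,0,0,0],
  ],
)

```text
time: 16.05
tcp_pos: [0.4996, 0.316, 0.0659]
tcp_rot: [0.649, 0.725, 0.03, 0.228]
contact_force: [-0.3, -0.0, 0.2]
grip_width: 0.0002
```

>>> apply_moves(
  increments=[
    [0,0,0,0,0,0],
  ],
)

```text
time: 16.18
tcp_pos: [0.5027, 0.3083, 0.0669]
tcp_rot: [0.652, 0.722, 0.028, 0.23]
contact_force: [-0.1, 0.0, -0.2]
grip_width: 0.0002
```

```bash
python3 tgt.py 28 110 11
python3 - <<'E'
from h import *
snap('scene','s12')
im=cv2.imread('pics/s12.png');cv2.imwrite('pics/s12c.png',cv2.resize(im[190:310,250:400],None,fx=5,fy=5,interpolation=cv2.INTER_CUBIC))
snap('wrist','w12')
E
```

```text
t 16.175 tcp deck mm [ 26.52 121.93  14.05] F deck [-0.12 -0.01 -0.12] q [-0.58  0.53 -0.37  1.77  0.8   1.02 -1.29] w 0.0002
tool-frame turn to deck-aligned deg [ 0.16 27.75  0.28]
target [0.5074 0.2976 0.0627] shift now-tool mm [-9.1  1.4  8.3] shift aligned-tool mm [-11.9   1.5   3.1]
```

View pics/s12c.png

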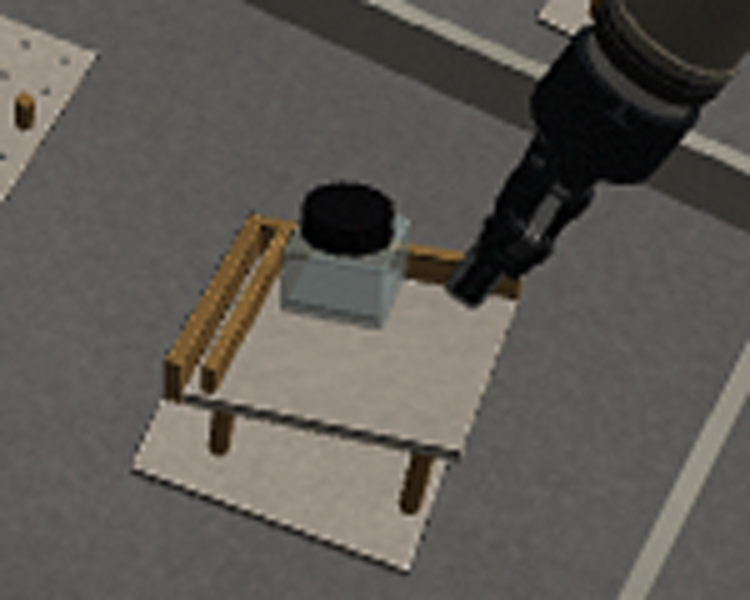

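View pics/w12.png

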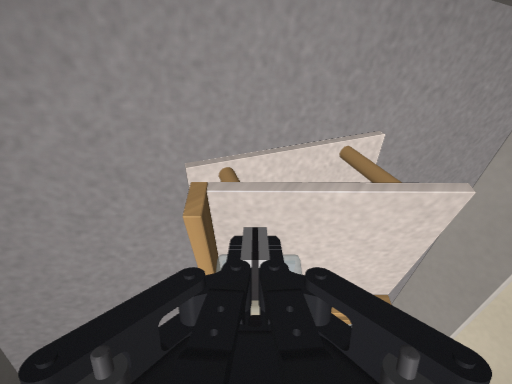

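>>> apply_moves(
  increments=[
    [-0.005,0.001,0.004,0,0,0],
    [-0.004,0,0.004,0,0,0],
    [-0.002,0,0.001,0,0,0],
    [-0.002,0,0.001,0,0,0],
    [0,0,0,0,0,0],
  ],
)

```text
time: 16.9
tcp_pos: [0.5082, 0.2929, 0.0624]
tcp_rot: [0.653, 0.721, 0.028, 0.23]
contact_force: [-0.1, 0.5, -0.2]
grip_width: 0.0001
```

>>> apply_moves(
  increments=[
    [-0.001,0,0.0005,0,0,0],
    [-0.001,0,0.0005,0,0,0],
    [-0.001,0,0.0005,0,0,0],
    [-0.001,0,0.0005,0,0,0],
    [0,0,0,0,0,0],
  ],
)

```text
time: 17.52
tcp_pos: [0.5091, 0.2886, 0.0618]
tcp_rot: [0.653, 0.721, 0.028, 0.23]
contact_force: [0.1, -0.5, -0.7]
grip_width: -0.0002
```

```bash
python3 tgt.py
```

```text
t 17.525 tcp deck mm [ 27.96 100.79  11.58] F deck [-0.23 -0.57 -0.6 ] q [-0.55  0.52 -0.37  1.8   0.81  0.98 -1.28] w -0.0002
tool-frame turn to deck-aligned deg [ 0.17 27.8   0.21]
```

>>> apply_moves(
  increments=[
    [-0.001,0,0.0005,0,0,0],
    [-0.001,0,0.0005,0,0,0],
    [-0.001,0,0.0005,0,0,0],
    [-0.001,0,0.0005,0,0,0],
    [0,0,0,0,0,0],
  ],
)

```text
time: 18.15
tcp_pos: [0.51, 0.2842, 0.0612]
tcp_rot: [0.653, 0.721, 0.028, 0.23]
contact_force: [0.0, -0.3, 0.6]
grip_width: 0.0001
```

>>> apply_moves(
  increments=[
    [-0.001,0,0.0005,0,0,0],
    [-0.001,0,0.0005,0,0,0],
    [0,0,0,0,0,0],
  ],
)

```text
time: 18.52
tcp_pos: [0.5104, 0.2822, 0.0609]
tcp_rot: [0.653, 0.722, 0.028, 0.23]
contact_force: [0.3, 0.2, -0.7]
grip_width: 0.0001
```

```bash
python3 tgt.py;python3 - <<'E'
from h import *
snap('scene','s13')
im=cv2.imread('pics/s13.png');cv2.imwrite('pics/s13c.png',cv2.resize(im[190:310,250:400],None,fx=5,fy=5,interpolation=cv2.INTER_CUBIC))
E
```

```text
t 18.525 tcp deck mm [28.01 94.23 11.71] F deck [ 0.04 -0.02 -0.79] q [-0.54  0.52 -0.36  1.81  0.81  0.97 -1.28] w 0.0001
tool-frame turn to deck-aligned deg [ 0.18 27.78  0.22]
```

View pics/s13c.png

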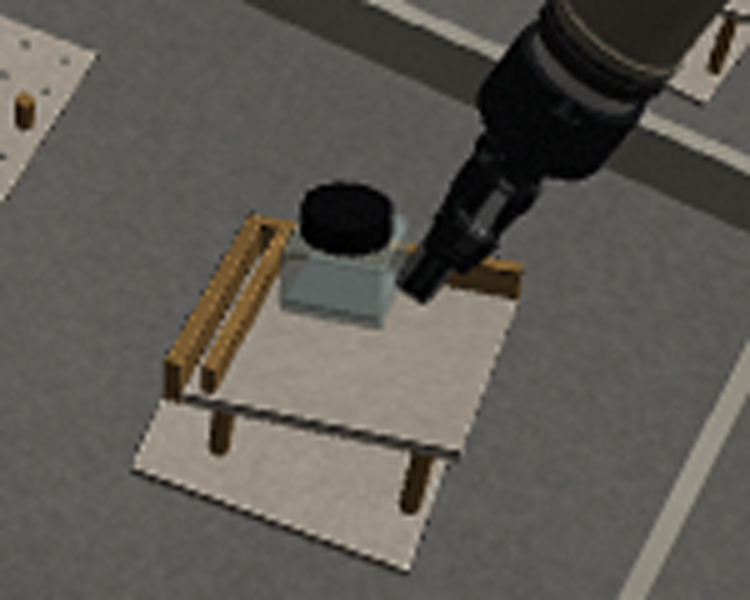

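>>> apply_moves(
  increments=[
    [-0.001,0,0.0005,0,0,0],
    [-0.001,0,0.0005,0,0,0],
    [-0.001,0,0.0005,0,0,0],
    [0,0,0,0,0,0],
  ],
)

```text
time: 19.08
tcp_pos: [0.5112, 0.2787, 0.0604]
tcp_rot: [0.653, 0.721, 0.028, 0.23]
contact_force: [-0.8, 0.4, 0.4]
grip_width: -0.0
```

```bash
python3 tgt.py
```

```text
t 19.075 tcp deck mm [28.   90.63 11.81] F deck [-0.52  0.57  0.52] q [-0.54  0.52 -0.36  1.81  0.81  0.97 -1.27] w -0.0
tool-frame turn to deck-aligned deg [ 0.17 27.81  0.21]
```

>>> apply_moves(
  increments=[
    [-0.001,0,0.0005,0,0,0],
    [-0.001,0,0.0005,0,0,0],
    [0,0,0,0,0,0],
  ],
)

```text
time: 19.45
tcp_pos: [0.5116, 0.2766, 0.0601]
tcp_rot: [0.653, 0.721, 0.028, 0.23]
contact_force: [0.5, 0.7, -1.0]
grip_width: -0.0001
```

```bash
python3 tgt.py
```

```text
t 19.45 tcp deck mm [28.02 88.43 11.88] F deck [ 0.18  0.4  -1.24] q [-0.54  0.52 -0.36  1.82  0.81  0.96 -1.27] w -0.0001
tool-frame turn to deck-aligned deg [ 0.17 27.8   0.21]
```

>>> apply_moves(
  increments=[
    [-0.0005,0,0.0003,0,0,0],
    [-0.0005,0,0.0003,0,0,0],
    [0,0,0,0,0,0],
  ],
)

```text
time: 19.82
tcp_pos: [0.5118, 0.2757, 0.0599]
tcp_rot: [0.653, 0.722, 0.028, 0.23]
contact_force: [-1.0, 0.7, -0.1]
grip_width: 0.0001
```

>>> apply_moves(
  increments=[
    [-0.0005,0,0.0003,0,0,0],
    [-0.0005,0,0.0003,0,0,0],
    [0,0,0,0,0,0],
  ],
)

```text
time: 20.2
tcp_pos: [0.5121, 0.2745, 0.0596]
tcp_rot: [0.653, 0.721, 0.028, 0.23]
contact_force: [0.1, -1.1, -0.1]
grip_width: -0.0001
```

```bash
python3 tgt.py
python3 - <<'E'
from h import *
snap('scene','s14')
im=cv2.imread('pics/s14.png');cv2.imwrite('pics/s14c.png',cv2.resize(im[190:310,250:400],None,fx=5,fy=5,interpolation=cv2.INTER_CUBIC))
E
```

```text
t 20.2 tcp deck mm [28.02 86.2  11.71] F deck [-0.06 -1.05  0.14] q [-0.53  0.51 -0.36  1.82  0.81  0.96 -1.27] w -0.0001
tool-frame turn to deck-aligned deg [ 0.17 27.8   0.22]
```

View pics/s14c.png

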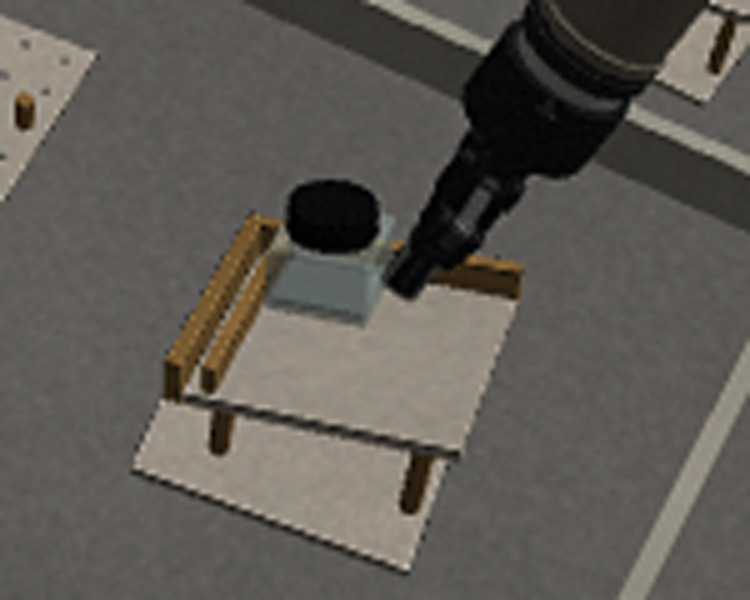

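>>> apply_moves(
  increments=[
    [-0.0005,0,0.0003,0,0,0],
    [0,0,0,0,0,0],
  ],
)

```text
time: 20.5
tcp_pos: [0.5123, 0.274, 0.0595]
tcp_rot: [0.653, 0.721, 0.028, 0.23]
contact_force: [0.9, 0.8, 0.4]
grip_width: 0.0001
```

>>> apply_moves(
  increments=[
    [-0.0005,0,0.0003,0,0,0],
    [0,0,0,0,0,0],
  ],
)

```text
time: 20.75
tcp_pos: [0.5124, 0.2735, 0.0594]
tcp_rot: [0.653, 0.722, 0.028, 0.23]
contact_force: [-0.9, 1.0, 1.3]
grip_width: -0.0001
```

>>> apply_moves(
  increments=[
    [-0.0005,0,0.0002,0,0,0],
    [0,0,0,0,0,0],
  ],
)

```text
time: 21.0
tcp_pos: [0.5124, 0.2734, 0.0594]
tcp_rot: [0.652, 0.722, 0.028, 0.23]
contact_force: [-1.5, 1.4, -0.6]
grip_width: 0.0001
```

```bash
python3 tgt.py
```

```text
t 21.0 tcp deck mm [28.08 85.1  11.68] F deck [-1.39  1.58 -0.42] q [-0.53  0.51 -0.36  1.82  0.82  0.96 -1.27] w 0.0001
tool-frame turn to deck-aligned deg [ 0.19 27.74  0.23]
```

>>> apply_moves(
  increments=[
    [-0.0005,0,0.0002,0,0,0],
    [0,0,0,0,0,0],
  ],
)

```text
time: 21.25
tcp_pos: [0.5124, 0.2733, 0.0594]
tcp_rot: [0.652, 0.722, 0.029, 0.23]
contact_force: [-0.9, 1.7, 1.6]
grip_width: 0.0
```

```bash
python3 tgt.py
```

```text
t 21.25 tcp deck mm [28.09 84.96 11.68] F deck [-0.03  2.06  1.38] q [-0.53  0.51 -0.36  1.82  0.82  0.96 -1.27] w 0.0
tool-frame turn to deck-aligned deg [ 0.19 27.7   0.25]
```

>>> apply_moves(
  increments=[
    [-0.0005,0,0.0002,0,0,0],
    [0,0,0,0,0,0],
  ],
)

```text
time: 21.5
tcp_pos: [0.5125, 0.2732, 0.0594]
tcp_rot: [0.652, 0.722, 0.029, 0.229]
contact_force: [-1.1, 2.9, 0.8]
grip_width: 0.0001
```

```bash
python3 tgt.py
```

```text
t 21.5 tcp deck mm [28.1  84.86 11.7 ] F deck [-0.37  3.12  0.42] q [-0.53  0.51 -0.36  1.82  0.82  0.96 -1.27] w 0.0001
tool-frame turn to deck-aligned deg [ 0.2  27.66  0.26]
```

>>> apply_moves(
  increments=[
    [-0.0005,0,0.0002,0,0,0],
    [-0.0004,0,0.0002,0,0,0],
    [0,0,0,0,0,0],
  ],
)

```text
time: 21.88
tcp_pos: [0.5125, 0.2731, 0.0594]
tcp_rot: [0.652, 0.722, 0.029, 0.229]
contact_force: [-1.1, 4.9, 0.5]
grip_width: -0.0001
```

```bash
python3 tgt.py;  python3 - <<'E'
from h import *
snap('scene','s15')
im=cv2.imread('pics/s15.png');cv2.imwrite('pics/s15c.png',cv2.resize(im[190:310,250:400],None,fx=5,fy=5,interpolation=cv2.INTER_CUBIC))
E
python3 tgt.py
```

```text
t 21.875 tcp deck mm [28.12 84.73 11.7 ] F deck [-0.18  5.06 -0.23] q [-0.53  0.51 -0.36  1.82  0.82  0.95 -1.27] w -0.0001
tool-frame turn to deck-aligned deg [ 0.22 27.58  0.28]
t 21.925 tcp deck mm [28.11 84.7  11.68] F deck [-0.56  5.5   0.85] q [-0.53  0.51 -0.36  1.82  0.82  0.95 -1.27] w 0.0002
tool-frame turn to deck-aligned deg [ 0.21 27.58  0.28]
```

View pics/s15c.png

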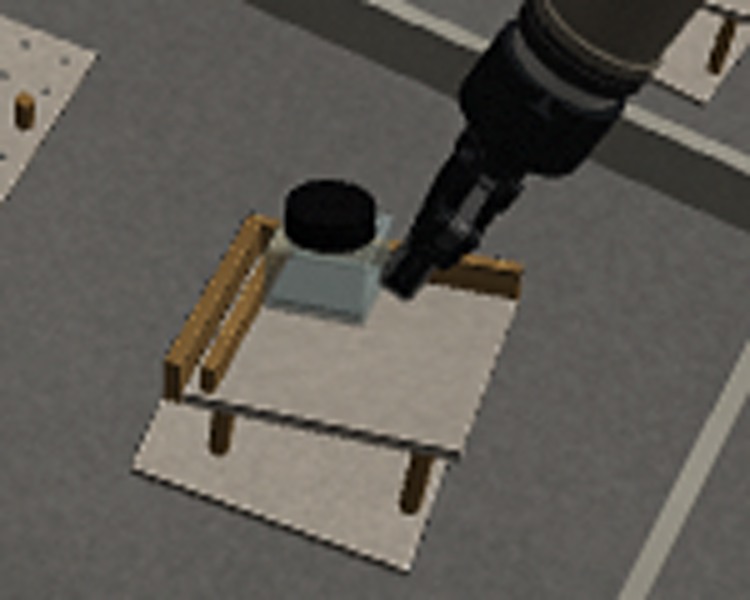

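>>> apply_moves(
  increments=[
    [-0.0004,0,0.0002,0,0,0],
    [-0.0003,0,0.0001,0,0,0],
    [0,0,0,0,0,0],
  ],
)

```text
time: 22.3
tcp_pos: [0.5125, 0.273, 0.0594]
tcp_rot: [0.652, 0.722, 0.03, 0.229]
contact_force: [-1.3, 6.2, 1.7]
grip_width: 0.0002
```

```bash
python3 tgt.py
```

```text
t 22.3 tcp deck mm [28.14 84.63 11.68] F deck [0.24 6.47 0.63] q [-0.53  0.51 -0.36  1.83  0.82  0.95 -1.27] w 0.0002
tool-frame turn to deck-aligned deg [ 0.23 27.51  0.3 ]
```

>>> apply_moves(
  increments=[
    [0,0,0,0,0,0],
  ],
)

```text
time: 22.42
tcp_pos: [0.5125, 0.273, 0.0594]
tcp_rot: [0.652, 0.722, 0.03, 0.229]
contact_force: [-1.4, 5.9, 1.4]
grip_width: 0.0002
```

```bash
python3 tgt.py
```

```text
t 22.425 tcp deck mm [28.12 84.65 11.68] F deck [0.04 6.26 0.49] q [-0.53  0.51 -0.36  1.83  0.82  0.95 -1.27] w 0.0002
tool-frame turn to deck-aligned deg [ 0.23 27.51  0.3 ]
```

>>> apply_moves(
  increments=[
    [-0.0003,0,0.0002,0,0,0],
    [0,0,0,0,0,0],
    [0,0,0,0,0,0],
  ],
)

```text
time: 22.8
tcp_pos: [0.5126, 0.273, 0.0593]
tcp_rot: [0.652, 0.723, 0.03, 0.228]
contact_force: [-2.6, 6.5, 1.1]
grip_width: -0.0
```

>>> apply_moves(
  increments=[
    [0,0,0,0,0,0],
    [0,0,0,0,0,0],
    [0,0,0,0,0,0],
    [0,0,0,0,0,0],
  ],
)

```text
time: 23.3
tcp_pos: [0.5125, 0.273, 0.0593]
tcp_rot: [0.652, 0.723, 0.03, 0.228]
contact_force: [-2.9, 6.3, 0.9]
grip_width: 0.0003
```

```bash
python3 tgt.py
```

```text
t 23.3 tcp deck mm [28.12 84.62 11.62] F deck [-1.5   6.87  0.37] q [-0.53  0.51 -0.36  1.83  0.82  0.95 -1.27] w 0.0003
tool-frame turn to deck-aligned deg [ 0.23 27.48  0.31]
```

>>> apply_moves(
  increments=[
    [0,0,0,0,0,0],
    [0,0,0,0,0,0],
    [0,0,0,0,0,0],
    [0,0,0,0,0,0],
    [0,0,0,0,0,0],
  ],
)

```text
time: 23.92
tcp_pos: [0.5126, 0.273, 0.0593]
tcp_rot: [0.652, 0.723, 0.03, 0.228]
contact_force: [-2.9, 7.1, 0.6]
grip_width: -0.0003
```

```bash
python3 tgt.py
```

```text
t 23.925 tcp deck mm [28.15 84.62 11.63] F deck [-1.45  7.57 -0.09] q [-0.53  0.51 -0.36  1.83  0.82  0.95 -1.27] w -0.0003
tool-frame turn to deck-aligned deg [ 0.23 27.48  0.31]
```

>>> apply_moves(
  increments=[
    [0.002,0,-0.001,0,0,0],
    [0.004,0,-0.002,0,0,0],
    [0.009,0,-0.005,0,0,0],
    [0.018,0,-0.01,0,0,0],
    [0.01,0,-0.03,0,0,0],
  ],
)

```text
time: 24.55
tcp_pos: [0.4926, 0.3235, 0.0881]
tcp_rot: [0.652, 0.722, 0.026, 0.23]
contact_force: [-0.7, 0.3, 0.3]
grip_width: -0.0001
```

>>> apply_moves(
  increments=[
    [0,0,-0.04,0,0,0],
    [0,0,-0.04,0,10,0],
    [0,0,-0.02,0,10,0],
    [0,0,0,0,8,0],
    [0,0,0,0,0,0],
  ],
)

```text
time: 25.18
tcp_pos: [0.4587, 0.3416, 0.1791]
tcp_rot: [0.63, 0.753, 0.184, 0.05]
contact_force: [-0.0, -0.7, 0.0]
grip_width: 0.0001
```

```bash
python3 tgt.py;  python3 - <<'E'
from h import *
snap('scene','s16');snap('wrist','w16');snap('top','t16')
im=cv2.imread('pics/s16.png');cv2.imwrite('pics/s16c.png',cv2.resize(im[190:310,250:400],None,fx=5,fy=5,interpolation=cv2.INTER_CUBIC))
im=cv2.imread('pics/t16.png');cv2.imwrite('pics/t16c.png',cv2.resize(im[125:210,105:205],None,fx=7,fy=7,interpolation=cv2.INTER_CUBIC))
E
```

```text
t 25.175 tcp deck mm [ 28.31 180.75 124.43] F deck [-0.12 -0.67  0.19] q [-0.18  0.19 -0.58  1.91  0.23  0.71 -0.69] w 0.0001
tool-frame turn to deck-aligned deg [ 0.13  0.1  -0.16]
```

View pics/s16c.png

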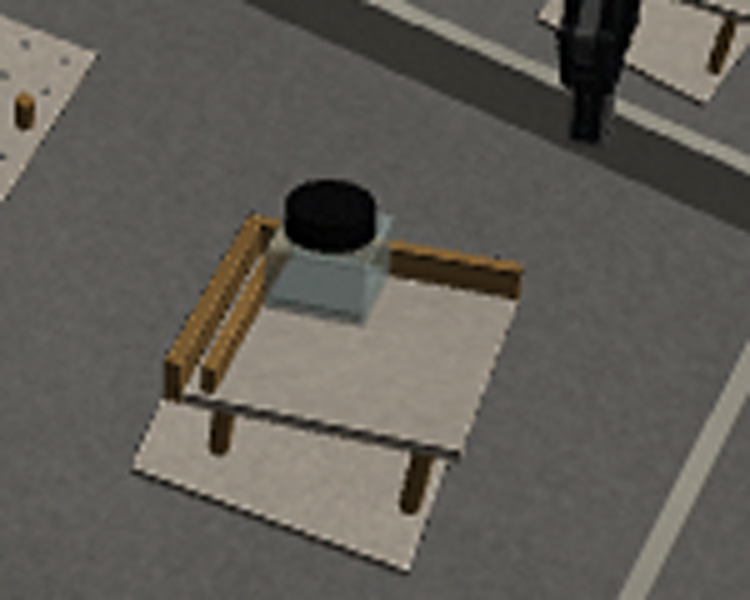

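View pics/w16.png

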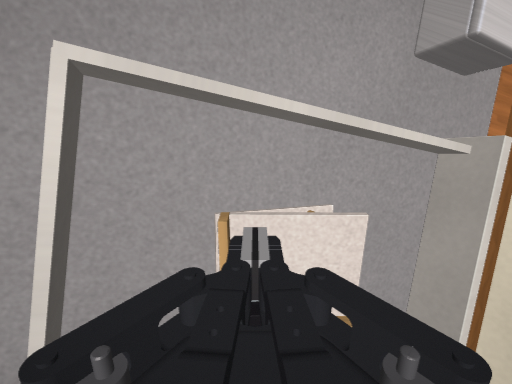

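View pics/t16.png

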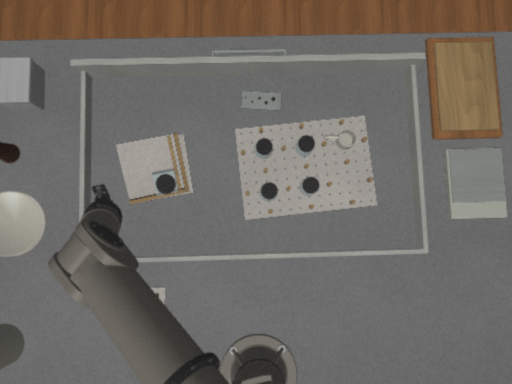

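>>> apply_moves(
  increments=[
    [-0.01,0,-0.02,0,0,10],
    [0,0,0,0,0,10],
    [0,0,0,0,0,10],
    [0,0,0,0,0,10],
    [0,0,0,0,0,10],
  ],
)

```text
time: 25.95
tcp_pos: [0.4512, 0.3353, 0.1959]
tcp_rot: [0.887, 0.42, 0.187, -0.035]
contact_force: [-0.5, 0.9, 0.6]
grip_width: -0.0001
```

>>> apply_moves(
  increments=[
    [0,0,0,0,0,10],
    [0,0,0,0,0,10],
    [0,0,0,0,0,10],
    [0,0,0,0,0,10],
    [-0.02,0.04,0,0,0,0],
  ],
)

```text
time: 26.58
tcp_pos: [0.442, 0.2975, 0.1846]
tcp_rot: [0.976, 0.097, 0.166, -0.099]
contact_force: [0.1, -2.2, 0.3]
grip_width: -0.0001
```

>>> apply_moves(
  increments=[
    [-0.02,0.05,0,0,0,0],
    [0,0,0,0,0,0],
    [0,0,0,0,0,0],
    [0,0,0,0,0,0],
  ],
)

```text
time: 27.08
tcp_pos: [0.4349, 0.2422, 0.1692]
tcp_rot: [0.977, 0.094, 0.165, -0.097]
contact_force: [-1.2, 0.9, -0.2]
grip_width: 0.0
```

```bash
python3 tgt.py;  python3 - <<'E'
from h import *
snap('wrist','w17')
im=cv2.imread('pics/w17.png');cv2.imwrite('pics/w17c.png',cv2.resize(im[40:240,130:400],None,fx=2.9,fy=2.9,interpolation=cv2.INTER_CUBIC))
E
```

```text
t 27.075 tcp deck mm [-11.41  88.04 143.81] F deck [-1.02  1.06 -0.04] q [-0.16  0.02 -0.35  2.1  -0.06  0.65 -1.85] w 0.0
tool-frame turn to deck-aligned deg [ -0.16  -0.39 -89.5 ]
```

View pics/w17c.png

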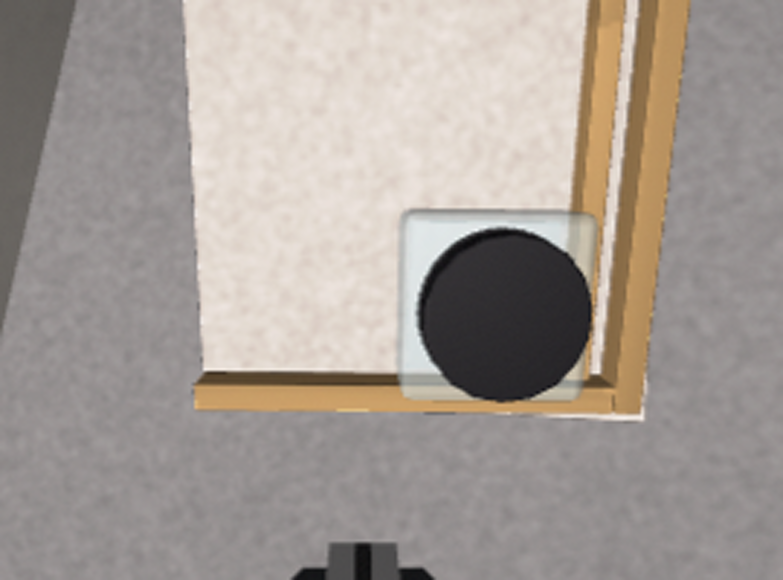

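Run:
```python
from tgt import *
z=load('w17');C=-z['R'].T@z['t'];n=RD[:,2]
def dk(x,y,h):
    u,v=x/2.9+130-.33,y/2.9+40-.33
    r=z['R'].T@np.array([(u-z['cx'])/z['fx'],(v-z['cy'])/z['fy'],1]);P=C+r*((n@CO+h-n@C)/(n@r));return (RD.T@(P-CO)*1000).round(1)
print('lid L,R',dk(417,313,.06),dk(591,313,.06),'glass TL,TR,BL,BR',dk(403,215,.042),dk(597,217,.042),dk(399,395,.042),dk(580,400,.042))
print('bar face',dk(572,205,0),dk(587,10,0),'left end',dk(203,372,0))
```

```text
lid L,R [31.6 74.3 60. ] [32.  23.8 60. ] glass TL,TR,BL,BR [58.4 78.2 42. ] [58.4 19.6 42. ] [ 2.3 78.2 42. ] [ 1.2 19.5 42. ]
bar face [61.2 16.9  0. ] [122.8  17.4   0. ] left end [ -0.3 150.3  -0. ]
```

Run:
```python
from h import *
print(ctrl.sign_off())
```

```text
the job is handed in; nothing more can be done
None
```

I lifted the square jar out of its bay by the lid and set it flat on the larger shelf. It went down about an inch short of the low strip; the gap to the guide bar worked out at 27–29 mm. When I let go, it slid down against the strip by itself. I then pushed it sideways with the shut fingers, low on the glass, until it stopped on the guide bar, and held about 6.5 to 7.5 N there for just over a second before backing off. The job was handed in at 27.1 s.

**First push:** at the 8° tilt I judged that the finger knuckles might be touching the upper glass. I had moved the jar about 5 mm with roughly 1.3 N, so I backed off, tilted the tool to 28° and finished with the fingertips.

**Final checks:**
- **Position:** the last wrist picture shows the jar square in the corner. The image puts its glass edge about 2 mm from the bar face. It shows the same offset (about 1.8 mm) from the low strip, so I take it as camera calibration error.
- **Contact with the bar:** the fingers stopped dead while the force rose to 7 N, which agrees with the jar touching the bar.
- **Other items:** in the top picture after the push, the round jars, cup and herb stripper look unmoved. I compared them by eye only, not by measurement.

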